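Find the loose jack bolt on the levelling rest and hold its cap open

ROBOT

A 6-joint arm with a two-finger parallel gripper is mounted at the origin on the work surface. World frame = base frame: x ahead of the robot, y to its left, z up, the work surface at z = 0. Lengths are in mm, angles in rad, forces in N, time in s.
With the tool pointing down it reaches from about 300 to 875 mm from the base axis. Payload 6.4 kg.
Tool frame: the origin (TCP) lies on the mounting face of the last link; the fingertips stand 166 mm ahead of it and the grasp point (between the pads) lies r.tcp_to_grasp ahead of it (r.tcp_to_grasp is the distance from the TCP to the grasp point, in mm); z points along the fingers, y is the line along which they close (so a half turn about z gives the same grasp; the last joint's range is limited). The gripper opens to 88 mm and grips with 3 to 60 N. Pads are 18 mm wide; open, the fingers measure 123 mm over their backs; the gripper's body (75 mm by 187 mm) begins 45 mm behind the grasp point.
Start: joints at [1.116, 0.181, 1.607, -0, 1.354, -0.206], TCP at [141.576, 557.314, 404.714] pointing down, gripper open.
Joint ranges: [-2.99, 2.99], [-0.89, 2.07], [0.3, 2.58], [-1.14, 4.28], [0, 2.63], [-3.12, 3.12]. Speed limits (rad/s): [2.57, 2.57, 3.01, 3.14, 3.14, 3.14].

INTERFACE

Orientations are given as a rotation vector (axis times angle).
In Python, from workcell import r gives the robot as it stands.
- The arm moves only by the shell command python3 -m jog 'ROWS' [OPENING]. ROWS is JSON, a list of rows, each an object with "translation": the shift along the tool's x, y, z in units of 0.4 m (1.0 is 0.4 m), a list of three; "turn": the turn about the tool's z in units of pi/2 rad (1.0 is pi/2 rad). In form: [{"translation": [dx, dy, dz], "turn": turn}, ...]. A call has 1 to 5 rows; each row shifts and turns the commanded pose from where the row before left it, along the tool's axes as they then stand; what a row does not reach is not made up. A row lasts 1/12 s, in which the tool goes at most 41.7 mm and 7.16 degrees, less where a joint would pass 70% of its speed; a pose out of reach is approached as far as the arm can. A call with a number of a shift or a turn outside -1 to 1 is refused whole. A call with a gripper value outside its range is refused whole. OPENING is the closure, from 0 (fully open) to 1 (shut), set as the call begins (- or left out, the last holds). The fingers move at their own pace and stop on an object; the grip force is fixed at half the most. Time passes only in rows, so rows that do not move let the fingers close. It gives the time, the measured TCP pose, the force, the opening and the grip force at its end, in the units of the state.
- r.get_state(): the state, without advancing time (a new reading comes with each control period).
- r.get_image(name): name is "scene" or "side" or "wrist"; returns a dict with "frame" (400x640x3 uint8, red, green, blue), "fx", "fy", "cx", "cy" (pixels), "R" (3x3) and "t" (3): a world point X has camera coordinates R X + t; the wrist camera has in their place "hand_eye" (4x4, takes a point from camera to tool coordinates, whose origin is the TCP and whose axes are the flange's). Camera axes: x right, y down, z forward; pixel columns grow to the right and rows downward; lengths in mm; the calibration is good to about 2 mm. A picture is of the moment at which its call begins: read the wrist's pose just before it. There is no depth.
- r.finish_job(): hands the job in; it is judged then, once.
The state is a dict: "time_s": time; "q": joint angles; "joint_velocities": joint speeds; "joint_efforts": joint torques, N m; "eef_pos": TCP position; "ee_rot": TCP orientation; "force": force on the tool from outside, world axes, zero at the start; "ft_torque": the same for the moment, N m; "gripper_width": finger opening in mm; "grip_force": force on a finger pad.
Only numpy, scipy, OpenCV 4.12 (cv2) and the standard library are available. Lean on these libraries where they do the work, as an engineer would, in place of code of your own. Each camera call takes 0.05 s, during which the arm holds its last target. There are 200 camera calls.

TASK

One of the three jack bolts on this levelling rest has lost its hold in the wooden block: tap the yellow caps over the bolts from above until you find the one that sinks, leaving the caps of the sound bolts shut. Then lift the cap of the loose bolt well open, at least 60 degrees, so that I can get at the bolt head with the spanner, and finish while still holding it up there with the fingers, as it falls shut by itself. Leave the spanner, the try square and the ear defenders where they lie.

Things in the scene. Friction and masses are not known exactly. Their poses are not given: they have to be found in the camera images.
- rest_a: jack block on the left (seen from the robot, +y side of the board) T-track: fixed beech block 96 (x) x 36 (y) x 45 mm high. Origin on its underside below the axis of its upright bolt, 18 mm above the table; +z up, +x from the cap's free front end to its hinge, y along the hinge. The block reaches from x -30 to +66 mm; a black knob 15 mm high stands on it at x +56 mm
- bolt_a (a joint): how far this block's hex bolt (head top 85 mm above the table, under the cap) has been driven down, m; 0 at the start. A tight bolt stays within 1 mm of 0. The loose one is held by friction: pressed with over about 4 N it slides down 6 mm to a stop and stays there; lifting the cap does not raise it
- cap_a (a joint): angle of the yellow hinged cap over this bolt, rad: 0 lying level on the bolt head, growing as its front end lifts, stop at 1.4; about -0.13 when the bolt under it has sunk. It swings freely, weighs about 45 g and falls shut from any angle when let go; it is not fixed to the bolt
- tap_a (a point): centre of the top of the round black rubber pad (24 mm across, 3 mm high) on the cap, straight above the bolt: the place to tap; 93 mm above the table at the start. It moves with the cap; same axes as the block when the cap is level
- grip_a (a point): point in the cap midway between its two long sides and midway up them: where to take it across its width (y). Cap 42 mm wide over straight sides 12 mm high and 60 mm long (x), 3 mm wider than the block each side; a 28 mm wide lip sticks out in front. At cap angle 0 it lies 52 mm in front of the hinge axis, 3.5 mm below it, 84 mm above the table. Moves with the cap
- hinge_a (a point): middle of the cap's hinge pin, which runs level along the block's y; fixed, 36 mm behind the bolt axis, 87.5 mm above the table
- rest_b: jack block on the middle T-track: fixed beech block 96 (x) x 36 (y) x 45 mm high. Origin on its underside below the axis of its upright bolt, 18 mm above the table; +z up, +x from the cap's free front end to its hinge, y along the hinge. The block reaches from x -30 to +66 mm; a black knob 15 mm high stands on it at x +56 mm
- bolt_b (a joint): how far this block's hex bolt (head top 85 mm above the table, under the cap) has been driven down, m; 0 at the start. A tight bolt stays within 1 mm of 0. The loose one is held by friction: pressed with over about 4 N it slides down 6 mm to a stop and stays there; lifting the cap does not raise it
- cap_b (a joint): angle of the yellow hinged cap over this bolt, rad: 0 lying level on the bolt head, growing as its front end lifts, stop at 1.4; about -0.13 when the bolt under it has sunk. It swings freely, weighs about 45 g and falls shut from any angle when let go; it is not fixed to the bolt
- tap_b (a point): centre of the top of the round black rubber pad (24 mm across, 3 mm high) on the cap, straight above the bolt: the place to tap; 93 mm above the table at the start. It moves with the cap; same axes as the block when the cap is level
- grip_b (a point): point in the cap midway between its two long sides and midway up them: where to take it across its width (y). Cap 42 mm wide over straight sides 12 mm high and 60 mm long (x), 3 mm wider than the block each side; a 28 mm wide lip sticks out in front. At cap angle 0 it lies 52 mm in front of the hinge axis, 3.5 mm below it, 84 mm above the table. Moves with the cap
- hinge_b (a point): middle of the cap's hinge pin, which runs level along the block's y; fixed, 36 mm behind the bolt axis, 87.5 mm above the table
- rest_c: jack block on the right (-y side of the board) T-track: fixed beech block 96 (x) x 36 (y) x 45 mm high. Origin on its underside below the axis of its upright bolt, 18 mm above the table; +z up, +x from the cap's free front end to its hinge, y along the hinge. The block reaches from x -30 to +66 mm; a black knob 15 mm high stands on it at x +56 mm
- bolt_c (a joint): how far this block's hex bolt (head top 85 mm above the table, under the cap) has been driven down, m; 0 at the start. A tight bolt stays within 1 mm of 0. The loose one is held by friction: pressed with over about 4 N it slides down 6 mm to a stop and stays there; lifting the cap does not raise it
- cap_c (a joint): angle of the yellow hinged cap over this bolt, rad: 0 lying level on the bolt head, growing as its front end lifts, stop at 1.4; about -0.13 when the bolt under it has sunk. It swings freely, weighs about 45 g and falls shut from any angle when let go; it is not fixed to the bolt
- tap_c (a point): centre of the top of the round black rubber pad (24 mm across, 3 mm high) on the cap, straight above the bolt: the place to tap; 93 mm above the table at the start. It moves with the cap; same axes as the block when the cap is level
- grip_c (a point): point in the cap midway between its two long sides and midway up them: where to take it across its width (y). Cap 42 mm wide over straight sides 12 mm high and 60 mm long (x), 3 mm wider than the block each side; a 28 mm wide lip sticks out in front. At cap angle 0 it lies 52 mm in front of the hinge axis, 3.5 mm below it, 84 mm above the table. Moves with the cap
- hinge_c (a point): middle of the cap's hinge pin, which runs level along the block's y; fixed, 36 mm behind the bolt axis, 87.5 mm above the table
- board: fixed wooden base board 360 x 360 x 18 mm on the table with three flush aluminium T-tracks, carrying the three jack blocks. Origin under its centre
- spanner: loose steel spanner 220 mm long, 8 mm thick, lying on the table beside the board; origin under its middle, x along it. Bystander
- square: loose try square lying on the table beside the board: dark wooden stock 22 x 115 x 16 mm (along y) with a steel blade 150 mm long (along x). Origin under the stock's centre. Bystander
- ear_defenders: loose yellow and black ear defenders on the table beside the board, 160 x 170 mm, 80 mm high; origin on the table between the cups. Bystander

How it is judged:
By the outcome, as a careful person would: the job done as asked, in the order asked, and still so for the second after the job is handed in, while the arm keeps its last pose, push and grip.
It also fails if it takes over 48 s, if anything falls off the work surface, if the arm or the gripper's body presses on something with over 40 N, if the wrist force passes 120 N, or if a joint passes its speed limit or range.

## Working session

There is one attempt and no reset: what is moved stays moved. The work goes in short steps, Python scripts to look and compute and a shell command to move; the robot and the scene stay as the last step left them, time stands still between calls to the robot, and variables do not carry over. Pictures are saved under pics/ and viewed, at most 10 in all, crops included, and the job is handed in when it is done.

```bash
mkdir -p pics; cat > h.py <<'E'
from workcell import r
import numpy as np, cv2
from scipy.spatial.transform import Rotation as Ro
def st():
    s=r.get_state(); return s, np.array(s["eef_pos"]), Ro.from_rotvec(s["ee_rot"]).as_matrix()
def ray(im,u,v,z):
    R=np.array(im["R"]);t=np.array(im["t"]); c=-R.T@t
    d=R.T@np.array([(u-im["cx"])/im["fx"],(v-im["cy"])/im["fy"],1]); return c+d*(z-c[2])/d[2]
def snap(n,f):
    im=r.get_image(n); cv2.imwrite("pics/"+f,np.array(im["frame"])[:,:,::-1]); return im
E
python3 - <<'E'
from h import *
s,p,R=st(); print(s["time_s"],p,R.round(3),r.tcp_to_grasp,s["gripper_width"],s["force"])
for n in("scene","side"):
    im=snap(n,n+"0.png"); print(n,-np.array(im["R"]).T@im["t"])
E
```

```text
0.0 [141.47820279 557.07271243 403.84892549] [[-0.969  0.246 -0.001]
 [ 0.246  0.969 -0.002]
 [ 0.    -0.002 -1.   ]] 147.29999999999998 88.20085931218719 [0.01056402 1.17942329 0.21106386]
scene [922.75496257 639.98080899 857.87157807]
side [529.36472873 797.44183041 671.73321651]
```

View pics/scene0.png

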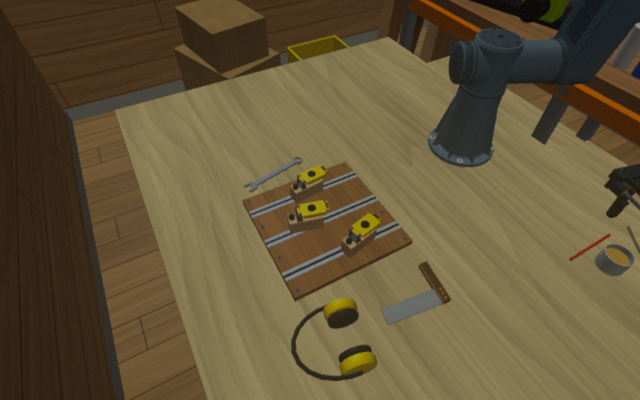

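View pics/side0.png

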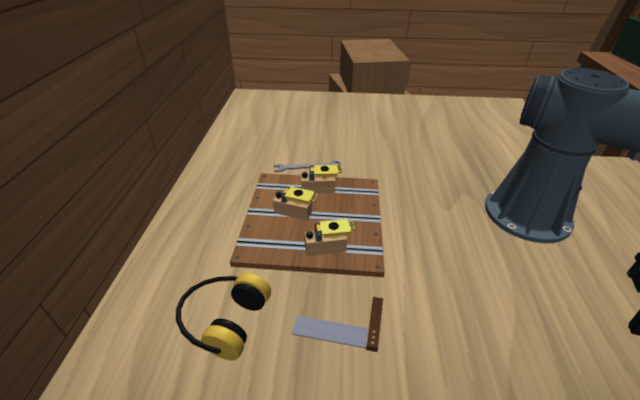

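```bash
python3 - <<'E'
from h import *
a=cv2.imread("pics/scene0.png")[155:255,285:385];b=cv2.imread("pics/side0.png")[155:255,265:365]
c=np.hstack([cv2.resize(x,(400,400),interpolation=cv2.INTER_CUBIC) for x in(a,b)])
cv2.imwrite("pics/crop.png",c)
E
```

```text
(no output)
```

View pics/crop.png

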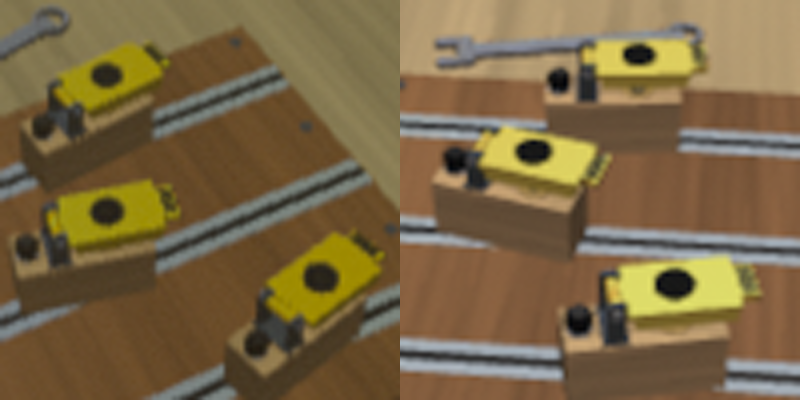

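```bash
python3 - <<'E'
from h import *
D={"scene":(285,155,dict(c=((107,75),(42,122)),b=((107,211),(25,245)),a=((321,277),(256,341)))),
"side":(265,155,dict(c=((239,55),(158,76)),b=((133,151),(55,157)),a=((275,283),(178,316))))}
for n,(ox,oy,d) in D.items():
    im=r.get_image(n)
    for k,(p,q) in sorted(d.items()):
        P=ray(im,ox+p[0]/4,oy+p[1]/4,93);Q=ray(im,ox+q[0]/4,oy+q[1]/4,74)
        v=(Q-P)[:2]; print(n,k,P.round(1),Q.round(1),np.hypot(*v).round(1),np.degrees(np.arctan2(v[1],v[0])).round(1))
E
```

```text
scene a [533.2 187.8  93. ] [588.6 199.4  74. ] 56.6 11.9
scene b [628.2  72.1  93. ] [683.3  57.7  74. ] 57.0 -14.6
scene c [567.3 -41.5  93. ] [622.4 -38.6  74. ] 55.2 3.0
side a [533.9 188.2  93. ] [589.  200.4  74. ] 56.5 12.4
side b [629.4  73.2  93. ] [683.1  59.9  74. ] 55.4 -13.9
side c [568.  -40.1  93. ] [624.9 -36.9  74. ] 57.0 3.2
```

```bash
cat >> h.py <<'E'
B=dict(a=(533.5,188,12.1),b=(628.8,72.6,-14.3),c=(567.6,-40.8,3.1))
def plan(k,dx,z,):
    """TCP over the point dx mm along block x from the bolt, TCP height z; tool-frame shift in units now + turn in units"""
    s,p,R=st(); x,y,w=B[k]; w=np.radians(w)
    T=np.array([x+dx*np.cos(w),y+dx*np.sin(w),z])
    d=R.T@(T-p)/400; yaw=np.arctan2(R[1,1],R[0,1])
    tn=(w+np.pi/2-yaw+np.pi/2)%np.pi-np.pi/2
    n=int(np.ceil(np.abs(np.linalg.norm(d))*400/40)) or 1
    print("t",round(s["time_s"],2),"tcp",p.round(1),"err mm",(T-p).round(1),"total",d.round(4),"per row",n,(d/n).round(4),"turn",round(-tn/(np.pi/2),3),"F",np.round(s["force"],1),"w",round(s["gripper_width"],1))
E
python3 -c "
from h import *
plan('a',0,300)"
```

```text
t 0.2 tcp [141.5 557.2 404.2] err mm [ 392.  -369.2 -104.2] total [-1.1771 -0.653   0.2609] per row 14 [-0.0841 -0.0466  0.0186] turn -0.293 F [ 0.2 -0.6 -0.3] w 87.9
```

```bash
R='{"translation":[-0.084,-0.0466,0.0186],"turn":0}'; python3 -m jog '[{"translation":[-0.084,-0.0466,0.0186],"turn":0},{"translation":[-0.084,-0.0466,0.0186],"turn":0},{"translation":[-0.084,-0.0466,0.0186],"turn":0},{"translation":[-0.084,-0.0466,0.0186],"turn":0},{"translation":[-0.084,-0.0466,0.0186],"turn":0}]' 1
python3 -m jog '[{"translation":[-0.084,-0.0466,0.0186],"turn":0},{"translation":[-0.084,-0.0466,0.0186],"turn":0},{"translation":[-0.084,-0.0466,0.0186],"turn":0},{"translation":[-0.084,-0.0466,0.0186],"turn":0},{"translation":[-0.084,-0.0466,0.0186],"turn":0}]'
python3 -m jog '[{"translation":[-0.084,-0.0466,0.0186],"turn":0},{"translation":[-0.084,-0.0466,0.0186],"turn":0},{"translation":[-0.084,-0.0466,0.0186],"turn":0},{"translation":[0,0,0],"turn":-0.073},{"translation":[0,0,0],"turn":-0.073}]'
python3 -m jog '[{"translation":[0,0,0],"turn":-0.073},{"translation":[0,0,0],"turn":-0.073},{"translation":[0,0,0],"turn":0}]'
python3 -c "
from h import *
plan('a',0,264)"
```

```text
time_s: 0.62
eef_pos: [282.2, 424.3, 367.1]
ee_rot: [0.389, 3.117, 0.0]
force: [1.0, 0.5, -0.2]
gripper_width: 57.0
grip_force: 0.0
time_s: 1.03
eef_pos: [422.4, 292.3, 330.0]
ee_rot: [0.39, 3.117, 0.0]
force: [0.6, 0.3, 1.4]
gripper_width: 23.4
grip_force: 0.0
time_s: 1.45
eef_pos: [506.7, 212.8, 307.1]
ee_rot: [-0.029, -3.14, 0.001]
force: [0.4, 1.4, 0.1]
gripper_width: 0.3
grip_force: 0.0
time_s: 1.7
eef_pos: [505.3, 214.7, 307.7]
ee_rot: [0.335, -3.123, 0.0]
force: [0.6, -0.3, -0.5]
gripper_width: 0.4
grip_force: 0.0
t 1.7 tcp [505.3 214.7 307.7] err mm [ 28.2 -26.7 -43.7] total [-0.0549 -0.0801  0.1093] per row 2 [-0.0274 -0.0401  0.0546] turn 0.001 F [ 0.6 -0.3 -0.5] w 0.4
```

```bash
python3 -m jog '[{"translation":[-0.055,-0.08,0],"turn":0},{"translation":[0,0,0.055],"turn":0},{"translation":[0,0,0.05],"turn":0},{"translation":[0,0,0],"turn":0}]'
python3 -m jog '[{"translation":[0,0,0.006],"turn":0},{"translation":[0,0,0.006],"turn":0},{"translation":[0,0,0],"turn":0}]'
python3 -c "
from h import *
plan('a',0,259)"
```

```text
time_s: 2.03
eef_pos: [532.0, 187.5, 262.2]
ee_rot: [0.322, -3.118, 0.0]
force: [-1.4, -0.8, -1.1]
gripper_width: 0.5
grip_force: 0.0
time_s: 2.28
eef_pos: [533.6, 188.5, 261.9]
ee_rot: [-0.328, 3.123, 0.0]
force: [0.2, -0.5, -0.5]
gripper_width: 0.4
grip_force: 0.0
t 2.28 tcp [533.6 188.5 261.9] err mm [-0.1 -0.5 -2.9] total [ 0.0004 -0.0012  0.0073] per row 1 [ 0.0004 -0.0012  0.0073] turn -0.001 F [ 0.2 -0.5 -0.5] w 0.4
```

```bash
for i in 1; do python3 -m jog '[{"translation":[0,0,0.005],"turn":0},{"translation":[0,0,0],"turn":0}]'
python3 -m jog '[{"translation":[0,0,0.005],"turn":0},{"translation":[0,0,0],"turn":0}]'
python3 -m jog '[{"translation":[0,0,0.003],"turn":0},{"translation":[0,0,0],"turn":0}]'; done | grep -E "eef|force: \["
```

```text
eef_pos: [533.5, 188.4, 259.8]
force: [-0.3, -0.2, -0.7]
eef_pos: [533.5, 188.4, 257.8]
force: [-1.4, -0.5, 3.5]
eef_pos: [533.5, 188.3, 256.4]
force: [-2.5, 0.9, 4.7]
```

```bash
python3 -m jog '[{"translation":[0,0,0.003],"turn":0},{"translation":[0,0,0],"turn":0}]' | grep -E "eef|force: \["
python3 -m jog '[{"translation":[0,0,0.003],"turn":0},{"translation":[0,0,0],"turn":0}]' | grep -E "eef|force: \["
```

```text
eef_pos: [533.5, 188.3, 255.4]
force: [-3.3, 0.8, 7.5]
eef_pos: [533.6, 188.3, 255.1]
force: [-6.4, -0.4, 14.0]
```

```bash
python3 -m jog '[{"translation":[0,0,0.003],"turn":0},{"translation":[0,0,0],"turn":0}]' | grep -E "eef|force: \["
python3 -m jog '[{"translation":[0,0,-0.07],"turn":0},{"translation":[0,0,-0.07],"turn":0},{"translation":[0.1,0,0],"turn":0},{"translation":[0.1,0,0],"turn":0},{"translation":[0,0,0],"turn":0}]' | grep -E "eef|force: \["
python3 - <<'E'
from h import *
im=snap("side","side1.png")
a,b=cv2.imread("pics/side0.png"),cv2.imread("pics/side1.png")
cv2.imwrite("pics/cmp.png",np.hstack([cv2.resize(x[200:260,325:365+20],(400,400),interpolation=cv2.INTER_CUBIC) for x in(a,b)]))
E
```

```text
eef_pos: [533.6, 188.4, 254.9]
force: [-10.3, -0.6, 21.4]
eef_pos: [447.8, 170.9, 305.1]
force: [-1.3, 0.0, -1.1]
```

View pics/cmp.png

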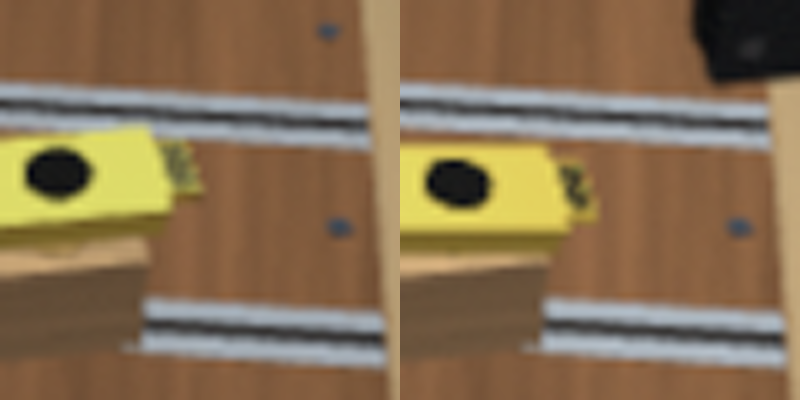

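```bash
python3 - <<'E'
from h import *
plan('a',-15,305); plan('a',-15,227)
f=lambda t:np.array([-(52*np.cos(t)+3.5*np.sin(t)),52*np.sin(t)-3.5*np.cos(t)])
th=np.linspace(-.13,1.22,21); P=np.array([f(t) for t in th]); print(th.round(2)); print((np.diff(P,axis=0)/400*-1).round(4).tolist())
E
python3 -m jog '[{"translation":[-0.088,0,0],"turn":0},{"translation":[-0.088,0,0],"turn":0},{"translation":[0,0,0],"turn":0},{"translation":[0,0,0],"turn":0},{"translation":[0,0,0],"turn":0}]' 0
python3 -m jog '[{"translation":[0,0,0],"turn":0},{"translation":[0,0,0],"turn":0},{"translation":[0,0,0],"turn":0},{"translation":[0,0,0],"turn":0},{"translation":[0,0,0],"turn":0}]'
python3 - <<'E'
from h import *
plan('a',-15,227); snap("wrist","w1.png")
E
```

```text
t 3.75 tcp [451.1 171.2 306.6] err mm [67.7 13.7 -1.6] total [-0.1727 -0.0019  0.0031] per row 2 [-0.0863 -0.001   0.0015] turn -0.001 F [ 1.2  0.2 -0.6] w 0.5
t 3.75 tcp [451.1 171.2 306.6] err mm [ 67.7  13.7 -79.6] total [-0.1736 -0.002   0.1981] per row 3 [-0.0579 -0.0007  0.066 ] turn -0.001 F [ 1.2  0.2 -0.6] w 0.5
[-0.13 -0.06  0.01  0.07  0.14  0.21  0.28  0.34  0.41  0.48  0.55  0.61
  0.68  0.75  0.82  0.88  0.95  1.02  1.08  1.15  1.22]
[[0.0014, -0.0087], [0.0008, -0.0088], [0.0003, -0.0088], [-0.0003, -0.0088], [-0.0009, -0.0087], [-0.0015, -0.0087], [-0.0021, -0.0085], [-0.0027, -0.0084], [-0.0032, -0.0082], [-0.0038, -0.0079], [-0.0043, -0.0077], [-0.0048, -0.0074], [-0.0053, -0.007], [-0.0058, -0.0066], [-0.0062, -0.0062], [-0.0066, -0.0058], [-0.007, -0.0054], [-0.0073, -0.0049], [-0.0076, -0.0044], [-0.0079, -0.0038]]
time_s: 4.17
eef_pos: [524.2, 186.2, 307.7]
ee_rot: [0.329, -3.123, 0.0]
force: [0.2, -0.7, 0.5]
gripper_width: 31.7
grip_force: 0.0
time_s: 4.58
eef_pos: [523.8, 186.2, 308.7]
ee_rot: [-0.329, 3.124, -0.0]
force: [0.3, 0.1, 0.3]
gripper_width: 64.7
grip_force: 0.0
t 4.58 tcp [523.8 186.2 308.7] err mm [ -5.   -1.3 -81.7] total [ 0.013  -0.0006  0.2042] per row 3 [ 0.0043 -0.0002  0.0681] turn -0.001 F [0.3 0.1 0.3] w 64.7
```

View pics/w1.png

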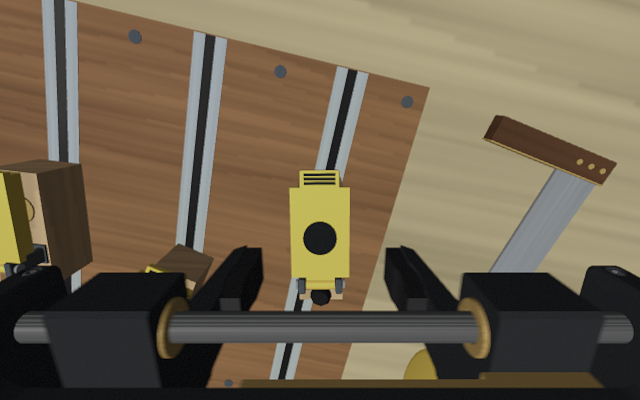

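```bash
python3 -m jog '[{"translation":[0.013,0,0.05],"turn":0},{"translation":[0,0,0.05],"turn":0},{"translation":[0,0,0.05],"turn":0},{"translation":[0,0,0.03],"turn":0},{"translation":[0,0,0],"turn":0}]'
python3 -c "
from h import *
plan('a',-15,227)"
```

```text
time_s: 5.05
eef_pos: [517.6, 184.9, 233.7]
ee_rot: [0.328, -3.119, 0.0]
force: [-0.7, 0.6, -0.6]
gripper_width: 88.1
grip_force: 0.0
t 5.05 tcp [517.6 184.9 233.7] err mm [ 1.2 -0.  -6.7] total [-0.003  -0.0007  0.0168] per row 1 [-0.003  -0.0007  0.0168] turn -0.001 F [-0.7  0.6 -0.6] w 88.1
```

```bash
python3 -m jog '[{"translation":[-0.003,0,0.017],"turn":0},{"translation":[0,0,0],"turn":0}]' >/dev/null
python3 -m jog '[{"translation":[0,0,0],"turn":0},{"translation":[0,0,0],"turn":0},{"translation":[0,0,0],"turn":0},{"translation":[0,0,0],"turn":0},{"translation":[0,0,0],"turn":0}]' 1
python3 -m jog '[{"translation":[0,0,0],"turn":0},{"translation":[0,0,0],"turn":0},{"translation":[0,0,0],"turn":0},{"translation":[0,0,0],"turn":0}]'
```

```text
time_s: 5.63
eef_pos: [520.3, 185.4, 230.1]
ee_rot: [-0.329, 3.123, 0.0]
force: [-0.5, -0.1, 0.7]
gripper_width: 56.5
grip_force: 0.0
time_s: 5.97
eef_pos: [520.5, 183.8, 229.6]
ee_rot: [0.33, -3.124, 0.006]
force: [0.2, -10.1, 0.7]
gripper_width: 41.7
grip_force: 30.0
```

```bash
python3 -m jog '[{"translation":[0.0014,-0.004,-0.0087],"turn":0},{"translation":[0.0008,0,-0.0088],"turn":0},{"translation":[0.0003,0,-0.0088],"turn":0},{"translation":[-0.0003,0,-0.0088],"turn":0},{"translation":[-0.0009,0,-0.0087],"turn":0}]'
python3 -m jog '[{"translation":[-0.0015,0,-0.0087],"turn":0},{"translation":[-0.0021,0,-0.0085],"turn":0},{"translation":[-0.0027,0,-0.0084],"turn":0},{"translation":[-0.0032,0,-0.0082],"turn":0},{"translation":[-0.0038,0,-0.0079],"turn":0}]'
```

```text
time_s: 6.38
eef_pos: [519.9, 183.1, 247.0]
ee_rot: [0.329, -3.124, 0.002]
force: [3.0, -5.0, -5.2]
gripper_width: 41.6
grip_force: 30.0
time_s: 6.8
eef_pos: [524.7, 184.1, 263.3]
ee_rot: [0.329, -3.122, 0.003]
force: [1.7, -5.4, -6.3]
gripper_width: 41.8
grip_force: 30.0
```

Forces are small; continue along the arc.

```bash
python3 -m jog '[{"translation":[-0.0043,0,-0.0077],"turn":0},{"translation":[-0.0048,0,-0.0074],"turn":0},{"translation":[-0.0053,0,-0.007],"turn":0},{"translation":[-0.0058,0,-0.0066],"turn":0},{"translation":[-0.0062,0,-0.0062],"turn":0}]'
python3 -m jog '[{"translation":[-0.0066,0,-0.0058],"turn":0},{"translation":[-0.007,0,-0.0054],"turn":0},{"translation":[-0.0073,0,-0.0049],"turn":0},{"translation":[-0.0076,0,-0.0044],"turn":0},{"translation":[-0.0079,0,-0.0038],"turn":0}]'
python3 -m jog '[{"translation":[0,0,0],"turn":0},{"translation":[0,0,0],"turn":0},{"translation":[0,0,0],"turn":0}]'
python3 - <<'E'
from h import *
plan('a',36-52*np.cos(1.22)-3.5*np.sin(1.22),147.3+87.5+52*np.sin(1.22)-3.5*np.cos(1.22))
snap("side","s2.png");snap("scene","c2.png")
a=cv2.imread("pics/side1.png")
x=cv2.imread("pics/s2.png")[170:270,290:390];y=cv2.imread("pics/c2.png")[175:275,310:410]
cv2.imwrite("pics/end.png",np.hstack([cv2.resize(i,(400,400),interpolation=cv2.INTER_CUBIC) for i in(x,y)]))
E
```

```text
time_s: 7.22
eef_pos: [534.4, 186.2, 276.7]
ee_rot: [0.329, -3.119, 0.003]
force: [-2.5, -6.2, -3.8]
gripper_width: 41.7
grip_force: 30.0
time_s: 7.63
eef_pos: [548.5, 189.3, 286.7]
ee_rot: [0.329, -3.118, 0.003]
force: [-3.1, -7.6, 0.7]
gripper_width: 41.8
grip_force: 30.0
time_s: 7.88
eef_pos: [548.8, 189.4, 287.0]
ee_rot: [0.329, -3.12, 0.003]
force: [-3.0, -5.5, -0.4]
gripper_width: 41.5
grip_force: 30.0
t 7.88 tcp [548.8 189.4 287. ] err mm [-0.8  1.8 -4.5] total [0.001  0.0047 0.0114] per row 1 [0.001  0.0047 0.0114] turn -0.001 F [-3.  -5.5 -0.4] w 41.5
```

View pics/end.png

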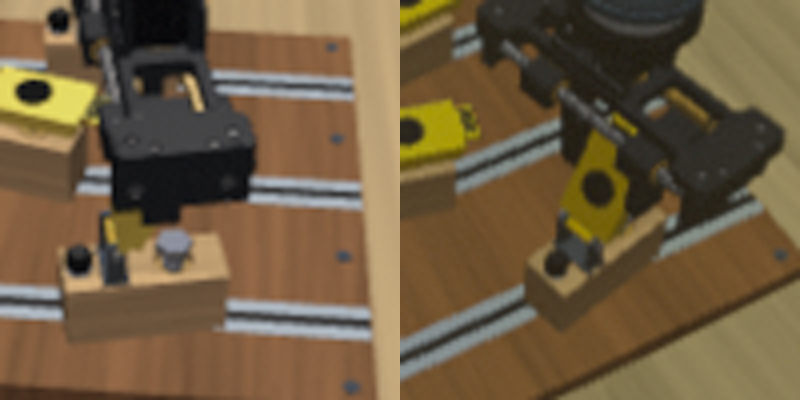

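```bash
python3 -m jog '[{"translation":[-0.008,0,-0.002],"turn":0},{"translation":[0,0,0],"turn":0},{"translation":[0,0,0],"turn":0},{"translation":[0,0,0],"turn":0},{"translation":[0,0,0],"turn":0}]'
python3 -c "
from h import *
print(r.finish_job())"
```

```text
time_s: 8.4
eef_pos: [551.9, 190.0, 288.1]
ee_rot: [0.329, -3.12, 0.003]
force: [-4.8, -6.4, 2.7]
gripper_width: 41.1
grip_force: 30.0
the job is handed in; nothing more can be done
None
```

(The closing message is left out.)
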